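# Find the balance point of a display bar and snap its hanger clip on there

## Task

The aluminium display bar with sample lock cylinders is to hang level from one red hanger clip. Gently slide the bar along its length across the ridge of the steel balancing block, without lifting it off, until it tips up off the counter and stays level on the ridge by itself; then set the clip over the bar, centred above the ridge, and press it down gently until it snaps fully home. Leave the bar balanced level with the clip on it, and do not disturb the things lying around.

Things in the scene. Friction and masses are not known exactly. Their poses are not given: they have to be found in the camera images.
- block: fixed dark steel balancing block, foot 60 (x) x 90 (y) x 8 mm, carrying a bright steel ridge 14 mm wide (x) and 72 mm long (y) with a flat top 18 mm above the counter; origin under its centre on the counter, x across the ridge (roughly the bar's direction), z up. More than 45 N between bar and ridge dents the bar
- ridge (a point): middle of the ridge's flat top, 18 mm above the counter; axes as those of the block. A bar let go while tilted near its balance rocks right over to the other side; let go level, it stays if its balance point is above the ridge
- bar: loose aluminium display bar, T section, 360 mm long (its x, -180 to +180), 18 mm high: flange 24 mm wide, 5 mm thick, on a stem 18 mm wide. Origin mid-length on its underside, z up. Four lock cylinders (weights unknown) are fixed on top. It weighs 0.45 to 0.8 kg and balances somewhere between x = -10 and +52 mm. At the start it lies over the ridge at about x = -45 mm, heavy end down on the counter
- bar_heavy_end (a point): top middle of the bar's heavy (+x) end face, 18 mm above the underside. The last 40 mm before it are bare and can be gripped across the flange (24 mm wide); sliding the bar takes 2 to 5 N
- bar_samples (a point): middle of the three cylinders at the heavy end, on the bar's top face at x = 106 mm; they cover x = 76 to 136 mm, a fourth x = -149 to -131 mm; each is 60 mm long across the bar and 17 mm along it, and reaches 43 mm above the bar's underside
- clip: loose red hanger clip standing on the counter: plate 26 (x) x 33 (y) x 4 mm, eye on top, below it two sprung steel leaves with rolled lips 10 mm thick that grip the bar's flange. Origin mid-plate on its underside, 13.5 mm above the counter as it stands; x lies along the bar once fitted, either way round; z up. Home, its origin lies on the bar's top face. More than 30 N spoils the bar
- clip_eye (a point): middle of the clip's eye, 22 mm above its origin. The eye, of 9 mm round rod, is 29 mm long in the clip's x, 9 mm wide in y and ends 34 mm above the origin: grip it across y. The clip goes on from straight above: the lips meet the flange with the origin about 12 mm above the bar's top, spread under about 6 to 10 N, and snap under the flange
- pin_tin: bystander: white tin with blue lid, 66 x 94 x 30 mm, origin under its centre
- padlock: bystander: brass padlock lying flat, 71 x 46 x 20 mm, origin under its centre
- key_tag: bystander: blue plastic key tag, 44 x 24 x 9 mm, origin under its centre

How it is judged:
On the way, in this order (a step that is already met when the one before it is completed fails the run):
1. the bar, let go, lies level on the ridge by itself (angle between bar's own z axis and vertical below 0.035 rad and contact force between bar and block above 1.5 N and contact force between each of the arm, the fingers and bar below 0.05 N and linear speed of bar below 0.02 m/s and angular speed of bar below 0.1 rad/s), for 0.5 s.
2. the clip is snapped home on the bar above the ridge (z of clip in the frame of bar between 0.0155 and 0.0205 m and x of clip in the frame of ridge between -0.006 and 0.006 m and angle between the z axis of clip and the z axis of bar, either way round below 0.1 rad), for 0.1 s.
At the end, for the whole second after the job is handed in: The bar rests level (within 2 degrees) and still on the ridge alone; the clip is home on it (origin within 2.5 mm of the bar's top face), square, its middle within 6 mm of the ridge's middle along the block's x; both are let go (all of step 1 and all of step 2 and contact force between the fingers and clip below 0.05 N); the robot touches nothing.
It fails at once if the bar is lifted off the ridge (its middle more than 45 mm above the counter) (height (world z) of bar above 0.045 m).
It fails at once if the clip is pushed on the bar with more than 30 N (contact force between clip and bar above 30 N).
It fails at once if the bar is forced or dropped on the ridge with more than 45 N (contact force between bar and block above 45 N).
It fails at once if a bystander is moved more than 15 mm (distance of any of pin_tin, padlock, key_tag from where it was at the start of the episode above 0.015 m).
It also fails if it takes over 67 s, if anything falls off the work surface, if the arm or the gripper's body presses on something with over 40 N, if the wrist force passes 120 N, or if a joint passes its speed limit or range.

## Robot

A 6-joint arm with a two-finger parallel gripper is mounted at the origin on the work surface; the furniture and walls round the work are solid. World frame = base frame: x ahead of the robot, y to its left, z up, the work surface at z = 0. Lengths are in m, angles in rad, forces in N, time in s.
With the tool pointing down it reaches from about 0.275 to 0.825 m from the base axis. Payload 4.9 kg.
Tool frame: the origin (TCP) lies between the finger pads; the fingertips stand 25 mm ahead of it and the grasp point (between the pads) lies 6 mm ahead of it (r.nose_length is the distance from the TCP to the fingertips, in m); z points along the fingers, y is the direction in which the jaws open and shut (so a half turn about z gives the same grasp; the last joint's range is limited). The gripper opens to 85 mm and grips with 20 to 120 N. Pads are 22 mm wide; open, the fingers measure 114 mm over their backs; the gripper's body (76 mm by 85 mm) begins 54 mm behind the grasp point. The pads swing forward as they close: fully open they stand 13 mm farther back than shut.
Start: joints at [1.181, 0.326, -0.193, 1.052, 0, 1.437], TCP at [0.139, 0.532, 0.256] pointing down, gripper open.
Joint ranges: [-2.65, 2.65], [-0.97, 1.79], [-1.3, 1.35], [-1.93, 2.1], [-1.47, 1.37], [-3.14, 3.14]. Speed limits (rad/s): [2.57, 2.57, 3.14, 3.14, 3.14, 3.14].

## Interface

Orientations are given as a unit quaternion [x, y, z, w].
In Python, from station import r, vision gives the robot as it stands.
- The arm moves only by the shell command python3 -m pendant 'ROWS'. ROWS is JSON, a list of rows, each a list of 3 entries, a list of its own where there are three numbers: the shift along the world's x, y, z in m, then the turn, a rotation vector about the world's x, y, z in degrees, then the finger opening in m, from 0 to 0.0854. A call has 1 to 20 rows; each row is the pose to reach, as a shift and turn from the pose commanded when the call began; what a row does not reach only later rows make up. A row lasts 1/12 s, in which the tool goes at most 41.7 mm and 7.16 degrees, less where a joint would pass 70% of its speed; a pose out of reach is approached as far as the arm can. A call with a gripper value outside its range is refused whole. The fingers move at their own pace and stop on an object; the grip force is fixed at half the most. Time passes only in rows, so rows that repeat a pose let the fingers close. It gives the time, the measured TCP pose, the force and the opening at its end, in the units of the state.
- r.get_obs(): the state, without advancing time (a new reading comes with each control period).
- vision.read_camera(name): name is "side" or "top"; returns the picture (400x640x3 uint8, red, green, blue); there is no depth.
- vision.camera_info(name): a dict with "fov_y" (degrees; the focal length in pixels is half the picture's height over the tangent of half this angle, whatever the lens; pixels are square), "cx", "cy" (the principal point, pixels), "k1" (the pictures are not rectified: a ray, as slopes to the right and down, at radius r is drawn at 1 + k1 r^2 times it, then the intrinsics apply), "R" (3x3) and "t" (3): a world point X has camera coordinates R X + t. Camera axes: x right, y down, z forward; pixel columns grow to the right and rows downward; lengths in m; the calibration is good to about 2 mm. A picture is of the moment at which its call begins. camera_info takes no time and is no camera call.
- r.sign_off(): hands the job in, once; it reports no verdict.
The state is a dict: "time": time; "joint_positions": joint angles; "joint_vel": joint speeds; "joint_efforts": joint torques, N m; "tcp_pos": TCP position; "ee_rot": TCP orientation; "contact_force": force on the tool from outside, world axes, zero at the start; "wrist_torque": the same for the moment, N m; "finger_gap": opening from 0.0 (shut) to 1.0 (fully open).
Only numpy, scipy, OpenCV 4.12 (cv2) and the standard library are available. Lean on these libraries where they do the work, as an engineer would, in place of code of your own. Each camera call takes 0.05 s, during which the arm holds its last target. There are 200 camera calls.

## Working session

There is one attempt and no reset: what is moved stays moved. The work goes in short steps, Python scripts to look and compute and a shell command to move; the robot and the scene stay as the last step left them, time stands still between calls to the robot, and variables do not carry over. Pictures are saved under pics/ and viewed, and the job is handed in when it is done.

```bash
mkdir -p pics; ls; cat > h.py <<'E'
import numpy as np, cv2
from station import r, vision
def shot(n,f):
    im=vision.read_camera(n); cv2.imwrite(f'pics/{f}.png',im[:,:,::-1]); return im
def crop(im,u0,v0,u1,v1,f,s=None):
    c=im[v0:v1,u0:u1,::-1]; s=s or min(800/(u1-u0),600/(v1-v0))
    cv2.imwrite(f'pics/{f}.png',cv2.resize(c,None,fx=s,fy=s,interpolation=cv2.INTER_CUBIC)); print(f,'scale',s)
def K(n):
    i=vision.camera_info(n); f=200/np.tan(np.radians(i['fov_y'])/2)
    return i,np.array([[f,0,i['cx']],[0,f,i['cy']],[0,0,1.]]),np.array([i['k1'],0,0,0.])
def pix(n,u,v,z):
    i,k,d=K(n); R=np.array(i['R']);t=np.array(i['t'])
    p=cv2.undistortPoints(np.array([[[u,v]]],float),k,d)[0,0]
    ray=R.T@np.array([p[0],p[1],1]); c=-R.T@t
    return c+ray*(z-c[2])/ray[2]
def proj(n,X):
    i,k,d=K(n); R=np.array(i['R'],float)
    return cv2.projectPoints(np.atleast_2d(X).astype(float),cv2.Rodrigues(R)[0],np.array(i['t'],float),k,d)[0][:,0]
E
python3 - <<'E'
from h import *
for n in('top','side'):
    shot(n,n+'0'); i=vision.camera_info(n); print(n,i['fov_y'],i['k1'],'cam',-np.array(i['R']).T@i['t'], np.array(i['R']).round(3).tolist())
E
```

```text
pics
top 48.60165032554753 -0.0218630047034056 cam [0.41840547 0.24519051 0.89328485] [[-0.014, -1.0, -0.012], [-0.988, 0.016, -0.155], [0.155, 0.01, -0.988]]
side 45.367525160719794 -0.07054940994064778 cam [ 0.57480455 -0.73007395  0.43045159] [[0.999, 0.026, 0.019], [0.027, -0.348, -0.937], [-0.018, 0.937, -0.349]]
```

View pics/top0.png

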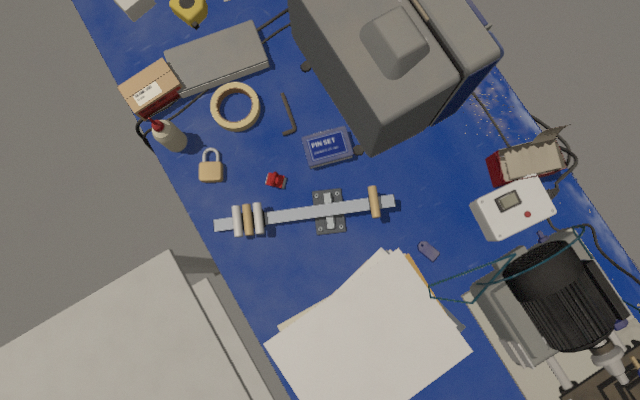

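View pics/side0.png

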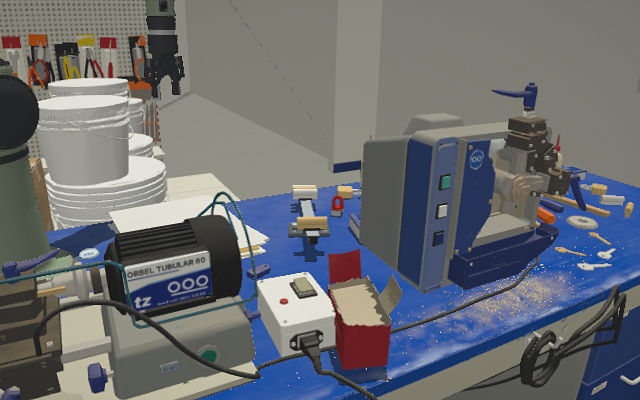

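The top view shows the bar from (215,226), heavy end, to (395,201). The ridge is near (329,211), the clip at (276,180), the padlock at (210,168), the pin tin at (329,147) and the key tag at (428,251).

```bash
python3 - <<'E'
from h import *
im=cv2.imread('pics/top0.png')[:,:,::-1]
crop(im,205,160,405,260,'topc',4)
im=cv2.imread('pics/side0.png')[:,:,::-1]
crop(im,260,170,380,270,'sidec',6)
E
```

```text
topc scale 4
sidec scale 6
```

View pics/topc.png

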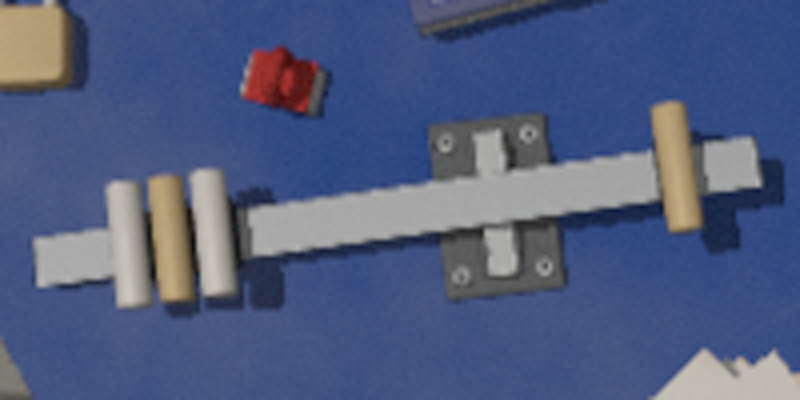

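View pics/sidec.png

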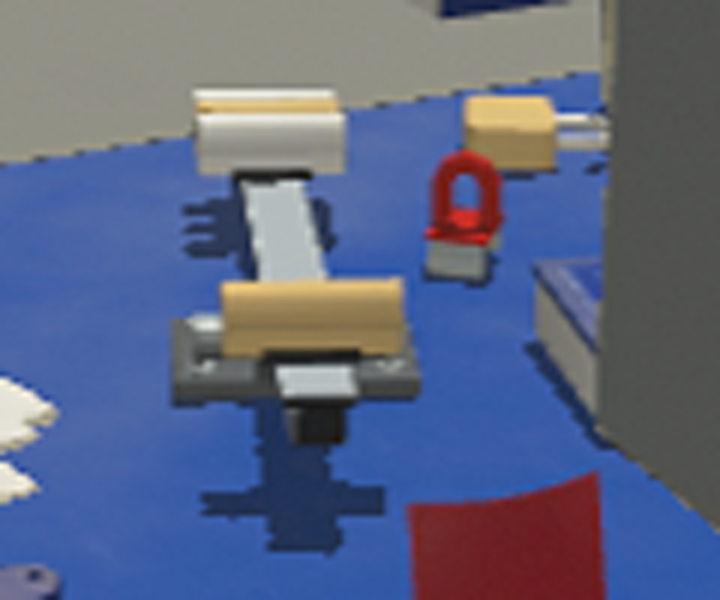

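```bash
cat >> h.py <<'E'
def tc(u,v,z): return pix('top',205+u/4-.375,160+v/4-.375,z)
def sc(u,v,z): return pix('side',260+u/6-.42,170+v/6-.42,z)
E
python3 - <<'E'
from h import *
np.set_printoptions(precision=4,suppress=True)
H=tc(37,263,.018); L=tc(757,162,.048); print('H',H,'L',L,np.linalg.norm(H-L),np.degrees(np.arctan2(*(H-L)[[1,0]])))
r1=tc(489,131,.018); r2=tc(502,276,.018); print('ridge',(r1+r2)/2,np.linalg.norm(r1-r2),r1,r2, np.degrees(np.arctan2(*(r1-r2)[[1,0]])))
c=[tc(*p,.008) for p in[(430,126),(545,114),(565,284),(448,299)]]; print('block',np.mean(c,0),[np.linalg.norm(c[i]-c[i-1]) for i in range(4)])
a,b=tc(244,85,.0),tc(318,102,.0); print('clip leaves',a,b,np.linalg.norm(a-b))
p=[tc(*q,.0155) for q in[(258,50),(327,72),(312,115),(242,96)]];print('plate',p,np.mean(p,0))
print('clip eye top side',sc(466,155,.0475),'eye mid',sc(466,196,.0355), 'plate base', sc(460,275,.0))
print('eye top topview',tc(283,58,.0475),tc(297,90,.0355))
print('bar x samples', tc(173,240,.05),'light', sc(320,372,.048))
print(r.get_obs())
from scipy.spatial.transform import Rotation as Ro
print(Ro.from_quat(r.get_obs()['ee_rot']).as_matrix())
im=cv2.imread('pics/top0.png')[:,:,::-1]
crop(im,255,165,300,195,'clip0')
crop(im,195,140,355,260,'near',5)
E
```

```text
H [0.5059 0.4653 0.018 ] L [0.5465 0.1106 0.048 ] 0.3582171306322085 96.54329569294497
ridge [0.5324 0.2367 0.018 ] 0.07307465063354131 [0.5689 0.2393 0.018 ] [0.496  0.2341 0.018 ] 4.116958733329805
block [0.5327 0.2359 0.008 ] [np.float64(0.08824297609712684), np.float64(0.05867420764229212), np.float64(0.08688411973029031), np.float64(0.05896656164049277)]
clip leaves [0.598  0.3649 0.    ] [0.5885 0.3268 0.    ] 0.03929023935473436
plate [array([0.6129, 0.3558, 0.0155]), array([0.6009, 0.3208, 0.0155]), array([0.5789, 0.3284, 0.0155]), array([0.5892, 0.3638, 0.0155])] [0.5955 0.3422 0.0155]
clip eye top side [0.5978 0.3375 0.0475] eye mid [0.598  0.3234 0.0355] plate base [0.5968 0.3284 0.    ]
eye top topview [0.6016 0.3395 0.0475] [0.5879 0.3339 0.0355]
bar x samples [0.5128 0.3919 0.05  ] light [0.5481 0.1234 0.048 ]
{'time': 0.1, 'joint_positions': array([ 1.1808,  0.3269, -0.1935,  1.052 ,  0.    ,  1.4366]), 'joint_vel': array([-0.0033, -0.0026,  0.0021,  0.0019, -0.0015, -0.    ]), 'joint_efforts': array([  0.0015, -44.4237,  26.3039,   0.0078,  -0.    ,   0.    ]), 'tcp_pos': array([0.139 , 0.5317, 0.2556]), 'ee_rot': array([ 0.1276,  0.9918, -0.0007, -0.0002]), 'contact_force': array([-0.0445,  0.6047, -0.6256]), 'wrist_torque': array([ 0.0028, -0.0284, -0.0584]), 'finger_gap': 0.9989864558058096}
[[-0.9675  0.253  -0.0006]
 [ 0.253   0.9675 -0.0014]
 [ 0.0002 -0.0015 -1.    ]]
clip0 scale 17.77777777777778
near scale 5
```

View pics/clip0.png

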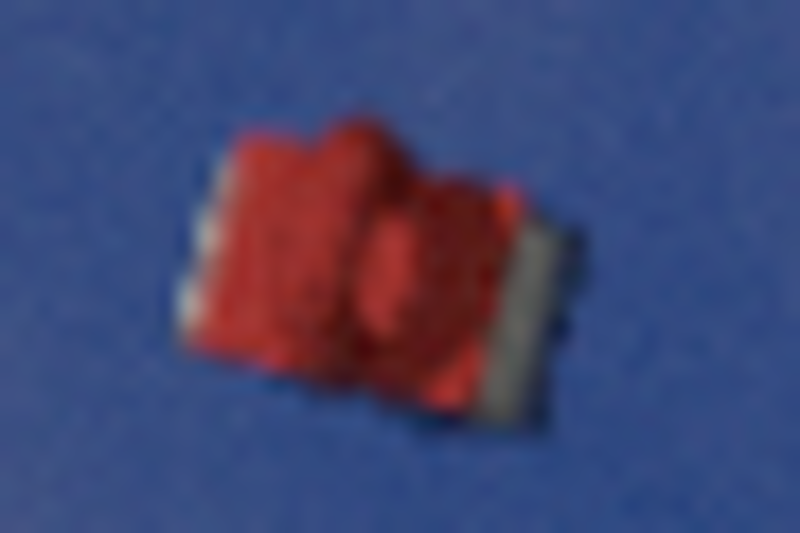

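The clip plate corners in the crop are (238,135), (525,185), (478,412) and (190,350). That puts its centre near world (0.596, 0.342), with its y axis about 11° off world y. The bar heavy end is at (0.506, 0.465), and the ridge at (0.532, 0.237) gives bar x ≈ -49. Both agree with the sizes given. Next I'll hover over the heavy end.

```bash
python3 -m pendant '[[[0.369,-0.087,-0.12],[0,0,-69],0.085],[[0.369,-0.087,-0.12],[0,0,-69],0.085],[[0.369,-0.087,-0.12],[0,0,-69],0.085],[[0.369,-0.087,-0.12],[0,0,-69],0.085],[[0.369,-0.087,-0.12],[0,0,-69],0.045],[[0.369,-0.087,-0.12],[0,0,-69],0.045],[[0.369,-0.087,-0.12],[0,0,-69],0.045],[[0.369,-0.087,-0.12],[0,0,-69],0.045],[[0.369,-0.087,-0.12],[0,0,-69],0.045],[[0.369,-0.087,-0.12],[0,0,-69],0.045],[[0.369,-0.087,-0.12],[0,0,-69],0.045],[[0.369,-0.087,-0.12],[0,0,-69],0.045]]'
python3 - <<'E'
from h import *
print(r.nose_length); o=r.get_obs(); print(o['joint_positions'],o['contact_force'],o['wrist_torque'])
im=shot('top','top1'); crop(im,170,140,410,300,'t1'); im=shot('side','side1'); crop(im,200,60,400,260,'s1',3)
E
```

```text
time: 1.1
tcp_pos: [0.5086, 0.4439, 0.1347]
ee_rot: [0.667, 0.745, -0.001, -0.0]
contact_force: [0.8, 0.4, 0.2]
finger_gap: 0.528
0.025
[6.08149429e-01 6.48987514e-01 1.11693848e-02 9.35550964e-01
 3.27961769e-04 2.06972063e+00] [0.81390398 0.37642049 0.17213691] [-0.00801065  0.04732549  0.0027263 ]
t1 scale 3.3333333333333335
s1 scale 3
```

View pics/t1.png

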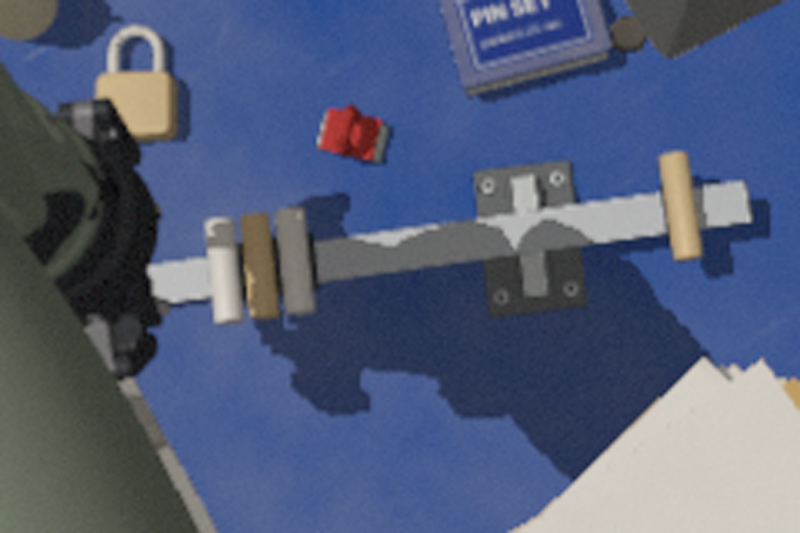

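View pics/s1.png

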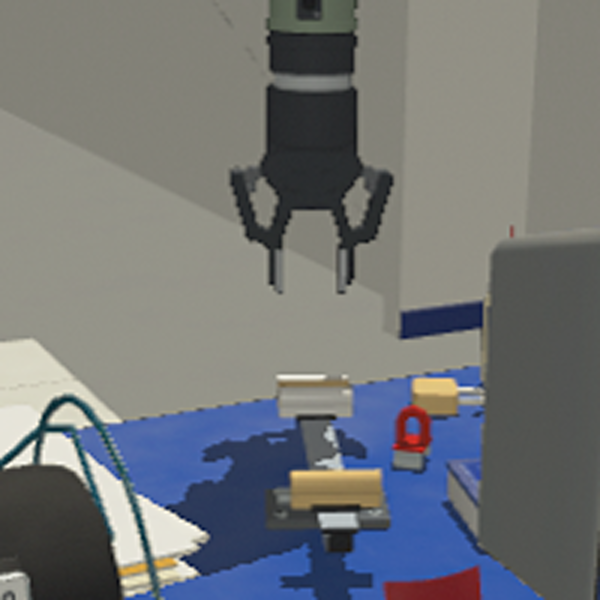

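The top view shows the gripper over the bar's bare end at about (150,285) in the crop, clear of the samples. The side view shows the fingers straddling the bar line. Next I'll tilt to match the bar, descend and grip.

```bash
python3 -m pendant '[[[0,0.001,-0.03],[-4.7,-0.5,0],0.045],[[0,0.002,-0.06],[-4.7,-0.5,0],0.045],[[0,0.002,-0.08],[-4.7,-0.5,0],0.045],[[0,0.002,-0.09],[-4.7,-0.5,0],0.045],[[0,0.002,-0.096],[-4.7,-0.5,0],0.045],[[0,0.002,-0.1],[-4.7,-0.5,0],0.045],[[0,0.002,-0.102],[-4.7,-0.5,0],0.045],[[0,0.002,-0.102],[-4.7,-0.5,0],0.045]]'
python3 - <<'E'
from h import *
im=shot('top','top2'); crop(im,170,160,330,280,'t2',4); im=shot('side','side2'); crop(im,270,160,350,240,'s2',7)
E
```

```text
time: 1.87
tcp_pos: [0.5086, 0.4476, 0.0354]
ee_rot: [0.666, 0.745, -0.027, 0.031]
contact_force: [0.1, -0.4, 0.1]
finger_gap: 0.528
t2 scale 4
s2 scale 7
```

View pics/t2.png

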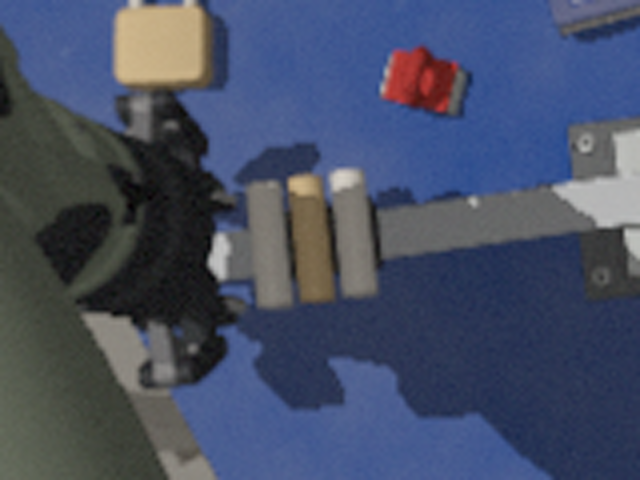

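View pics/s2.png

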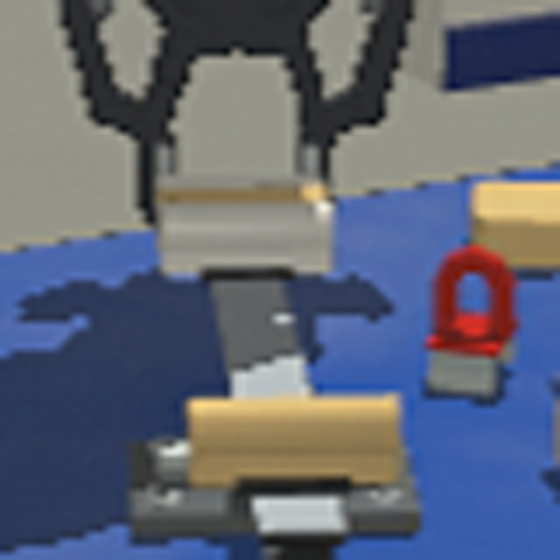

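The fingers straddle the bar: tips at about (222,198) and (235,310), with the bar at row 255 in the crop. Closing.

```bash
python3 -m pendant '[[[0,0,-0.003],[0,0,0],0.045],[[0,0,-0.003],[0,0,0],0.03],[[0,0,-0.003],[0,0,0],0.015],[[0,0,-0.003],[0,0,0],0.015],[[0,0,-0.003],[0,0,0],0.015],[[0,0,-0.003],[0,0,0],0.015]]'
python3 -c "
from h import *
o=r.get_obs();print(o['contact_force'],o['wrist_torque'])"
```

```text
time: 2.47
tcp_pos: [0.5084, 0.4471, 0.0317]
ee_rot: [0.666, 0.744, -0.027, 0.031]
contact_force: [0.0, -0.5, 3.3]
finger_gap: 0.261
[ 0.02242625 -0.4553407   3.3344862 ] [-0.18480427  0.04205808  0.01003005]
```

```bash
cat >> h.py <<'E'
def meas(n=6):
    F=[];T=[]
    for _ in range(n):
        vision.read_camera('top'); o=r.get_obs(); F.append(o['contact_force']); T.append(o['wrist_torque'])
    F,T=np.array(F),np.array(T); print('F',F.mean(0).round(2),'sd',F.std(0).round(2),'T',T.mean(0).round(3),'sd',T.std(0).round(3),'tcp',o['tcp_pos'].round(4),'t',o['time'])
    from scipy.spatial.transform import Rotation as Ro
    print('tool z',Ro.from_quat(o['ee_rot']).as_matrix()[:,2].round(4),'gap',o['finger_gap'])
E
python3 -m pendant '[[[0,0,0.002],[0.6,0.07,0],0.015],[[0,0,0.004],[1.2,0.14,0],0.015],[[0,-0.001,0.006],[1.8,0.2,0],0.015],[[0,-0.001,0.008],[2.4,0.28,0],0.015],[[0,-0.001,0.01],[3,0.34,0],0.015],[[0,-0.001,0.012],[3.5,0.4,0],0.015],[[0,-0.002,0.014],[4.1,0.47,0],0.015],[[0,-0.002,0.014],[4.1,0.47,0],0.015],[[0,-0.002,0.014],[4.1,0.47,0],0.015]]'
python3 -c "
from h import *
meas()
im=shot('side','s3'); crop(im,270,160,350,240,'s3c',7)"
```

```text
time: 3.22
tcp_pos: [0.5083, 0.4453, 0.0456]
ee_rot: [0.667, 0.745, -0.003, 0.004]
contact_force: [0.9, 2.0, -1.8]
finger_gap: 0.259
F [ 0.38  1.58 -1.88] sd [0.16 0.36 0.54] T [ 0.281 -0.101  0.104] sd [0.032 0.036 0.03 ] tcp [0.5081 0.4453 0.0452] t 3.5167
tool z [ 4.000e-04 -1.040e-02 -9.999e-01] gap 0.26163046482185104
s3c scale 7
```

View pics/s3c.png

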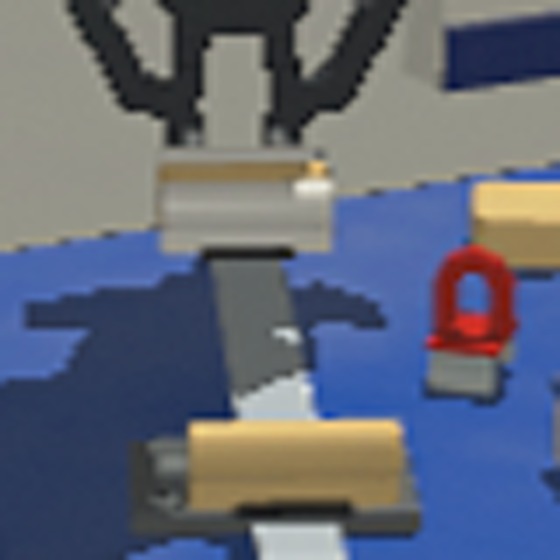

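The bar is lifted nearly level, and the tool carries about 1.9 N. Now slide it towards the light end.

```bash
python3 -m pendant '[[[0.0003,-0.003,0],[0,0,0],0.015],[[0.001,-0.008,0],[0,0,0],0.015],[[0.0015,-0.013,0],[0,0,0],0.015],[[0.002,-0.018,0],[0,0,0],0.015],[[0.0026,-0.023,0],[0,0,0],0.015],[[0.0032,-0.028,0],[0,0,0],0.015],[[0.0037,-0.032,0],[0,0,0],0.015],[[0.004,-0.035,0],[0,0,0],0.015],[[0.004,-0.035,0],[0,0,0],0.015],[[0.004,-0.035,0],[0,0,0],0.015]]'
python3 -c "
from h import *
meas()"
python3 -m pendant '[[[0.0006,-0.005,0],[0,0,0],0.015],[[0.0011,-0.01,0],[0,0,0],0.015],[[0.0017,-0.015,0],[0,0,0],0.015],[[0.0017,-0.015,0],[0,0,0],0.015],[[0.0017,-0.015,0],[0,0,0],0.015]]'
python3 -c "
from h import *
meas()"
```

```text
time: 4.4
tcp_pos: [0.5123, 0.4091, 0.0452]
ee_rot: [0.667, 0.745, -0.004, 0.004]
contact_force: [1.4, -1.3, -0.6]
finger_gap: 0.252
F [ 0.33 -2.22 -1.29] sd [0.22 0.37 0.56] T [-0.451 -0.122  0.059] sd [0.084 0.024 0.04 ] tcp [0.512  0.4096 0.045 ] t 4.7
tool z [ 3.000e-04 -1.180e-02 -9.999e-01] gap 0.2532543713841193
time: 5.12
tcp_pos: [0.5141, 0.3945, 0.0455]
ee_rot: [0.667, 0.745, -0.004, 0.004]
contact_force: [-0.0, 0.2, -1.4]
finger_gap: 0.257
F [ 0.45 -1.1  -1.03] sd [0.22 0.48 0.32] T [-0.297 -0.159  0.089] sd [0.129 0.054 0.025] tcp [0.5139 0.3945 0.0451] t 5.4167
tool z [ 6.000e-04 -1.190e-02 -9.999e-01] gap 0.2582108396407045
```

```bash
python3 -m pendant '[[[0.0006,-0.005,0],[0,0,0],0.015],[[0.0011,-0.01,0],[0,0,0],0.015],[[0.0014,-0.0135,0],[0,0,0],0.015],[[0.0014,-0.013,0],[0,0,0],0.015],[[0.0014,-0.013,0],[0,0,0],0.015]]'
python3 -c "
from h import *
meas(16)"
python3 -m pendant '[[[0.0006,-0.005,0],[0,0,0],0.015],[[0.0011,-0.01,0],[0,0,0],0.015],[[0.0011,-0.01,0],[0,0,0],0.015],[[0.001,-0.009,0],[0,0,0],0.015],[[0.001,-0.009,0],[0,0,0],0.015]]'
python3 -c "
from h import *
meas(16)
im=shot('side','s4'); crop(im,270,160,350,240,'s4c',7)"
```

```text
time: 5.83
tcp_pos: [0.5154, 0.3813, 0.0453]
ee_rot: [0.667, 0.745, -0.004, 0.004]
contact_force: [0.2, 0.1, -1.1]
finger_gap: 0.256
F [ 0.61 -2.3  -0.27] sd [0.59 0.84 0.61] T [-0.581 -0.155  0.052] sd [0.138 0.041 0.031] tcp [0.5151 0.382  0.0452] t 6.6333
tool z [ 3.000e-04 -1.070e-02 -9.999e-01] gap 0.2584040495311206
time: 7.05
tcp_pos: [0.5165, 0.3726, 0.0454]
ee_rot: [0.667, 0.745, -0.004, 0.004]
contact_force: [0.6, -1.0, -0.4]
finger_gap: 0.258
F [ 1.27 -2.41 -0.02] sd [0.49 0.62 0.5 ] T [-0.591 -0.258  0.115] sd [0.12  0.046 0.03 ] tcp [0.5161 0.373  0.0452] t 7.85
tool z [ 3.000e-04 -1.070e-02 -9.999e-01] gap 0.26170943372823874
s4c scale 7
```

View pics/s4c.png

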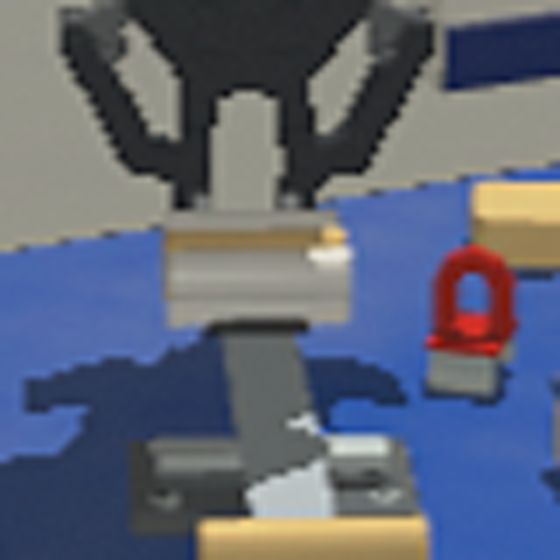

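```bash
python3 -m pendant '[[[0.0006,-0.005,0.0005],[0,0,0],0.015],[[0.001,-0.009,0.001],[0,0,0],0.015],[[0.0016,-0.0145,0.001],[0,0,0],0.015],[[0.0014,-0.0125,0.001],[0,0,0],0.015],[[0.0014,-0.0125,0.001],[0,0,0],0.015]]'
python3 -c "
from h import *
meas(12)
im=shot('top','t5'); crop(im,230,160,430,260,'t5c',4)
im=shot('side','s5'); crop(im,270,160,350,240,'s5c',7)"
```

```text
time: 8.32
tcp_pos: [0.5178, 0.3593, 0.0462]
ee_rot: [0.667, 0.745, -0.005, 0.005]
contact_force: [0.5, -2.7, -0.4]
finger_gap: 0.257
F [ 1.05 -3.23  0.23] sd [0.59 0.5  0.48] T [-0.685 -0.195  0.047] sd [0.026 0.045 0.033] tcp [0.5175 0.3605 0.0462] t 8.9167
tool z [ 2.000e-04 -1.080e-02 -9.999e-01] gap 0.2562569471008663
t5c scale 4
s5c scale 7
```

View pics/t5c.png

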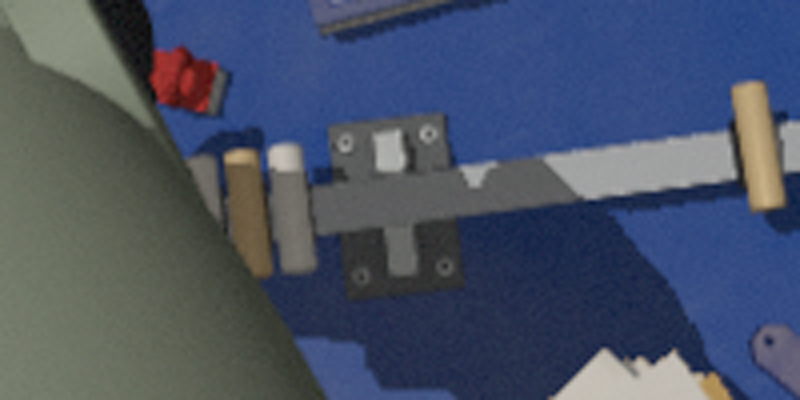

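View pics/s5c.png

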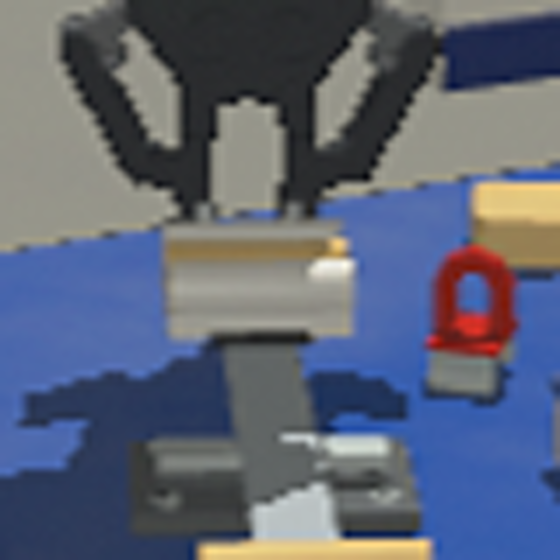

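The gripper force has gone through zero after about 85 mm of sliding, with bar x ≈ 38 over the ridge. Now level it and open slightly to see which way it tips.

```bash
python3 -m pendant '[[[0,-0.0005,0.0008],[0.35,0.04,0],0.015],[[0,-0.0008,0.0016],[0.7,0.08,0],0.015],[[0,-0.0008,0.0016],[0.7,0.08,0],0.015],[[0,-0.0008,0.0016],[0.7,0.08,0],0.015],[[0,-0.0008,0.0016],[0.7,0.08,0],0.015]]'
python3 -c "
from h import *
meas(8)
im=shot('side','s6')"
python3 -m pendant '[[[0,0,0],[0,0,0],0.02],[[0,0,0],[0,0,0],0.024],[[0,0,0],[0,0,0],0.028],[[0,0,0],[0,0,0],0.03],[[0,0,0],[0,0,0],0.03],[[0,0,0],[0,0,0],0.03]]'
python3 -c "
from h import *
meas(4)
im=shot('side','s7'); im0=cv2.imread('pics/s6.png')[:,:,::-1]; crop(np.hstack([im0[170:270,265:345],im[170:270,265:345]]),0,0,160,100,'s67',5)"
```

```text
time: 9.43
tcp_pos: [0.5176, 0.3602, 0.048]
ee_rot: [0.667, 0.745, 0.001, -0.001]
contact_force: [-0.1, -0.4, 0.6]
finger_gap: 0.254
F [0.01 0.15 0.21] sd [0.32 0.69 0.55] T [0.029 0.007 0.029] sd [0.09  0.032 0.031] tcp [0.5176 0.3602 0.048 ] t 9.8333
tool z [-9.0e-04  2.6e-03 -1.0e+00] gap 0.25620292310670245
time: 10.38
tcp_pos: [0.5176, 0.3596, 0.0478]
ee_rot: [0.667, 0.745, 0.0, -0.001]
contact_force: [0.2, 0.4, 0.1]
finger_gap: 0.352
F [-0.04  0.01 -0.08] sd [0.91 0.32 0.57] T [-0.005 -0.017  0.007] sd [0.023 0.035 0.018] tcp [0.5177 0.3597 0.0479] t 10.5833
tool z [-9.0e-04  1.6e-03 -1.0e+00] gap 0.35149187778041274
s67 scale 5
```

View pics/s67.png

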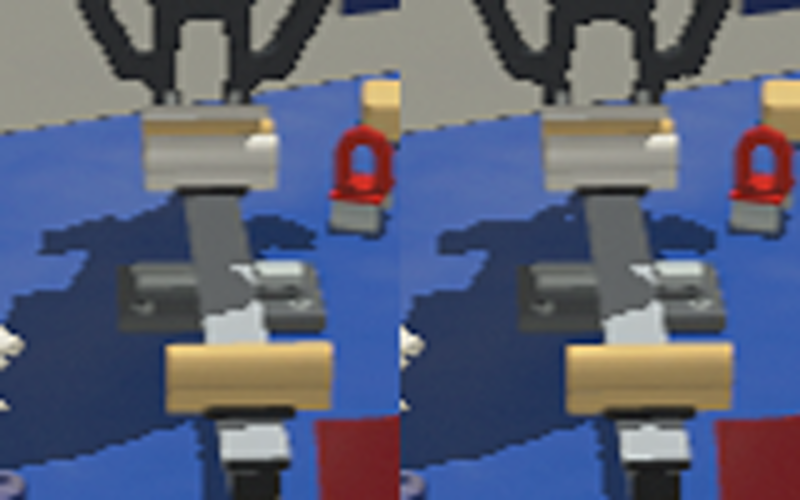

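The bar stayed level with the fingers opened to 30 mm: the left and right crops are identical. Now withdraw upward and go over the clip.

```bash
python3 -m pendant '[[[0,0,0],[0,0,0],0.04],[[0,0,0],[0,0,0],0.045],[[0,0,0.01],[0,0,0],0.045],[[0,0,0.03],[0,0,0],0.045],[[0,0,0.07],[0,0,0],0.045],[[0,0,0.09],[0,0,0],0.045],[[0.078,-0.018,0.09],[0,0,68],0.045],[[0.078,-0.018,0.09],[0,0,68],0.045],[[0.078,-0.018,0.09],[0,0,68],0.045],[[0.078,-0.018,0.09],[0,0,68],0.045],[[0.078,-0.018,0.09],[0,0,68],0.045],[[0.078,-0.018,0.09],[0,0,68],0.045],[[0.078,-0.018,0.09],[0,0,68],0.045],[[0.078,-0.018,0.09],[0,0,68],0.045],[[0.078,-0.018,0.09],[0,0,68],0.045],[[0.078,-0.018,0.09],[0,0,68],0.045],[[0.078,-0.018,0.09],[0,0,68],0.045],[[0.078,-0.018,0.09],[0,0,68],0.045]]'
python3 -c "
from h import *
im=shot('top','t8'); crop(im,230,140,430,260,'t8c',4); im=shot('side','s8'); crop(im,265,130,365,270,'s8c',4.2)"
```

```text
time: 12.13
tcp_pos: [0.5957, 0.3419, 0.1385]
ee_rot: [0.137, 0.991, -0.0, -0.001]
contact_force: [-0.6, 0.1, -0.6]
finger_gap: 0.529
t8c scale 4
s8c scale 4.2
```

View pics/t8c.png

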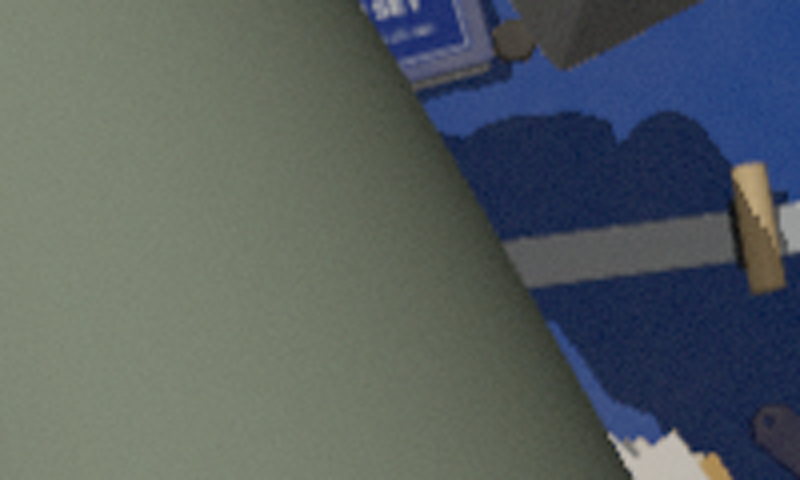

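View pics/s8c.png

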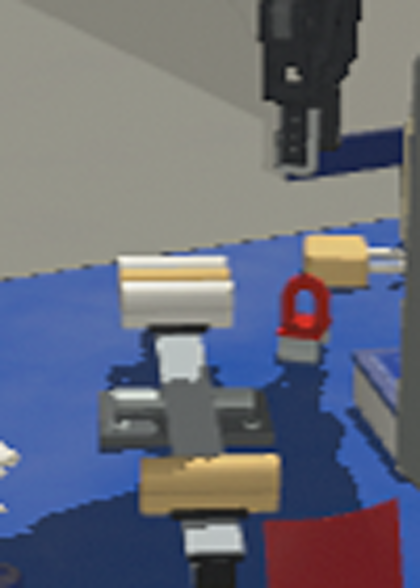

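The bar is still level by itself, and the gripper is above the clip. Descend and grip the eye.

```bash
python3 -m pendant '[[[0,0,-0.03],[0,0,0],0.045],[[0,0,-0.06],[0,0,0],0.04],[[0,0,-0.078],[0,0,0],0.04],[[0,0,-0.088],[0,0,0],0.04],[[0,0,-0.092],[0,0,0],0.04],[[0,0,-0.092],[0,0,0],0.04],[[0,0,-0.092],[0,0,0],0.04]]'
python3 -c "
from h import *
im=shot('side','s9'); crop(im,305,170,365,230,'s9c',10)
o=r.get_obs()['tcp_pos']; print(proj('side',[o,o-[0,0,.006],[.5975,.342,.0475],[.5975,.342,.0135]]))"
```

```text
time: 12.82
tcp_pos: [0.5965, 0.3422, 0.047]
ee_rot: [0.136, 0.991, 0.0, -0.0]
contact_force: [0.6, 0.4, -0.5]
finger_gap: 0.468
s9c scale 10
[[336.81630124 194.70885122]
 [336.73638595 197.07890622]
 [337.12177498 194.76376884]
 [336.66868352 208.08325075]]
```

View pics/s9c.png

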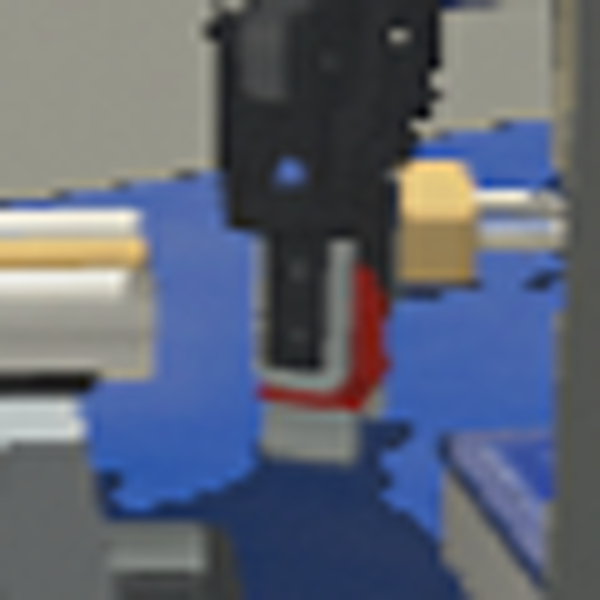

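The fingers are down on both sides of the eye, with the near pad at about (308,310) and the clip plate at (320,405). Close and lift.

```bash
python3 -m pendant '[[[0,0,0],[0,0,0],0.02],[[0,0,0],[0,0,0],0.004],[[0,0,0],[0,0,0],0.004],[[0,0,0],[0,0,0],0.004],[[0,0,0],[0,0,0],0.004],[[0,0,0.01],[0,0,0],0.004],[[0,0,0.03],[0,0,0],0.004],[[0,0,0.06],[0,0,0],0.004],[[0,0,0.07],[0,0,0],0.004],[[0,0,0.07],[0,0,0],0.004],[[0,0,0.07],[0,0,0],0.004]]'
python3 -c "
from h import *
im=shot('side','s10'); crop(im,305,120,365,180,'s10c',10)
o=r.get_obs()['tcp_pos']; print(proj('side',[o,o-[0,0,.0325]]))"
```

```text
time: 13.78
tcp_pos: [0.5959, 0.3419, 0.1163]
ee_rot: [0.136, 0.991, 0.0, -0.0]
contact_force: [-0.5, -0.4, -0.9]
finger_gap: 0.084
s10c scale 10
[[337.01352612 167.52090314]
 [336.57614278 180.79505934]]
```

View pics/s10c.png

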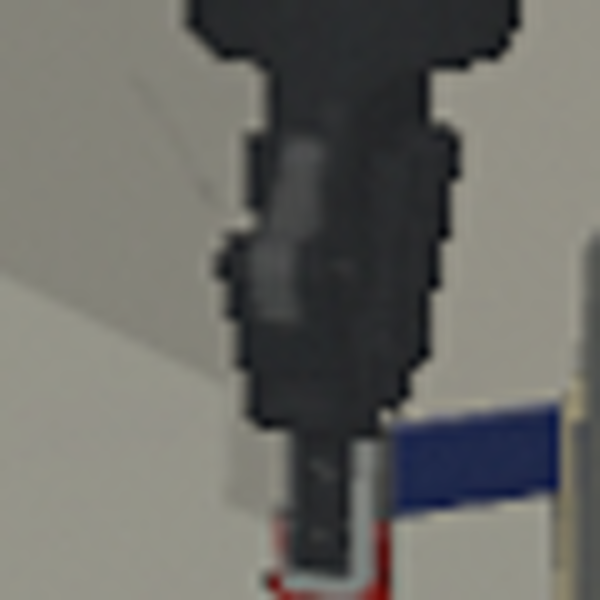

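```bash
python3 -c "
from h import *
im=cv2.imread('pics/s10.png')[:,:,::-1]; crop(im,317,160,357,195,'s10d',17)"
```

```text
s10d scale 17
```

View pics/s10d.png

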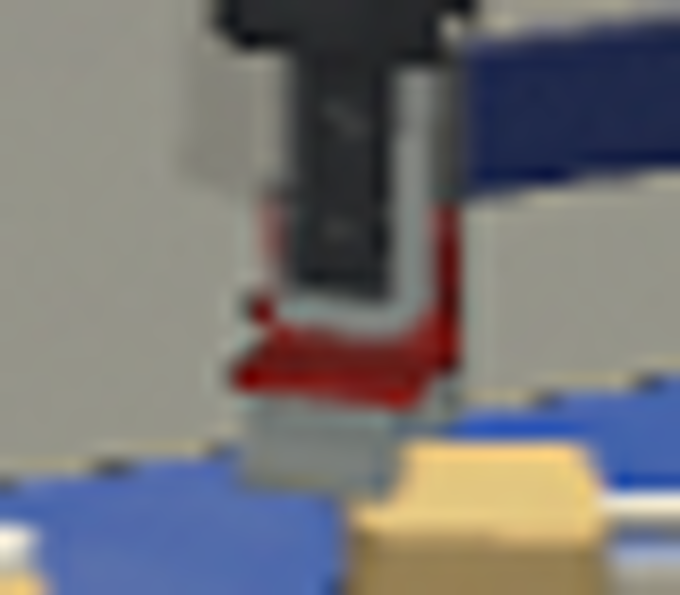

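The clip is held square. Its plate is centred at column 336.5, against 336.6 for the projected TCP, so the offset is within about 1 mm. Next: the bar's line at the ridge.

```bash
python3 -c "
from h import *
im=cv2.imread('pics/t5.png')[:,:,::-1]; crop(im,300,175,350,225,'t5d',12)
f=lambda u,v,z:pix('top',230+u/4-.375,160+v/4-.375,z)
a,b=f(320,212,.036),f(735,158,.036); e=(a-b)/np.linalg.norm(a-b); print(a,b,e,np.degrees(np.arctan2(e[1],e[0])))
R=np.array([.5325,.2363]); print('bar at ridge',a[:2]+e[:2]*((R-a[:2])@e[:2]))
from scipy.spatial.transform import Rotation as Ro
M=Ro.from_quat(r.get_obs()['ee_rot']).as_matrix(); print(np.degrees(np.arctan2(M[1,1],M[0,1])), M[:,2])"
```

```text
t5d scale 12
[0.52626386 0.27375714 0.036     ] [0.54972865 0.07051857 0.036     ] [-0.11469251  0.99340104  0.        ] 96.58589005730344
bar at ridge [0.5306136  0.23608221]
74.3434844104059 [-3.00459557e-03 -6.00059479e-04 -9.99995306e-01]
```

View pics/t5d.png

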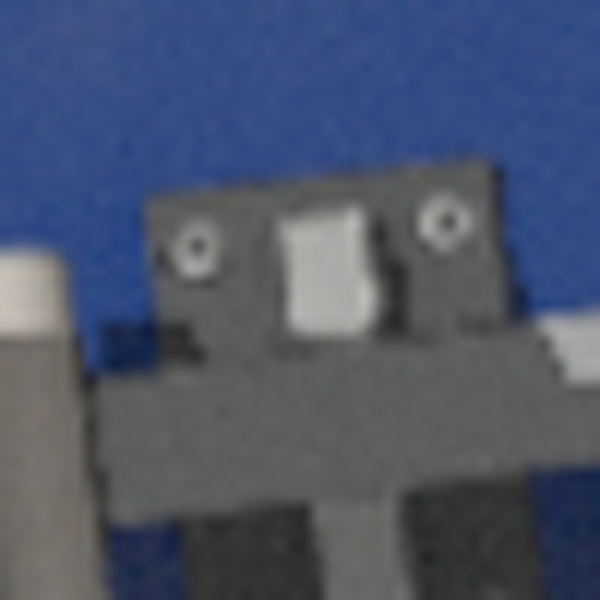

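```bash
python3 -m pendant '[[[0,0,0.02],[0,0,0],0.004],[[-0.064,-0.1045,0.02],[0,0,-67.8],0.004],[[-0.064,-0.1045,0.02],[0,0,-67.8],0.004],[[-0.064,-0.1045,0.02],[0,0,-67.8],0.004],[[-0.064,-0.1045,0.02],[0,0,-67.8],0.004],[[-0.064,-0.1045,0.02],[0,0,-67.8],0.004],[[-0.064,-0.1045,0.02],[0,0,-67.8],0.004],[[-0.064,-0.1045,0.02],[0,0,-67.8],0.004],[[-0.064,-0.1045,0.02],[0,0,-67.8],0.004],[[-0.064,-0.1045,0.02],[0,0,-67.8],0.004],[[-0.064,-0.1045,0.02],[0,0,-67.8],0.004],[[-0.064,-0.1045,0.02],[0,0,-67.8],0.004],[[-0.064,-0.1045,-0.01],[0,0,-67.8],0.004],[[-0.064,-0.1045,-0.02],[0,0,-67.8],0.004],[[-0.064,-0.1045,-0.025],[0,0,-67.8],0.004],[[-0.064,-0.1045,-0.025],[0,0,-67.8],0.004],[[-0.064,-0.1045,-0.025],[0,0,-67.8],0.004]]'
python3 -c "
from h import *
meas(6)
im=shot('side','s11'); crop(im,270,160,350,240,'s11c',7)
im=shot('top','t11'); crop(im,230,140,430,260,'t11c',4)"
```

```text
time: 15.25
tcp_pos: [0.5313, 0.2372, 0.0906]
ee_rot: [0.665, 0.746, -0.0, -0.001]
contact_force: [-0.9, -0.3, 0.6]
finger_gap: 0.087
F [-0.15  0.34 -0.59] sd [0.48 0.38 0.23] T [-0.004 -0.001 -0.012] sd [0.019 0.036 0.016] tcp [0.5321 0.2375 0.0916] t 15.55
tool z [ 3.0e-04  2.1e-03 -1.0e+00] gap 0.08625289619278464
s11c scale 7
t11c scale 4
```

View pics/s11c.png

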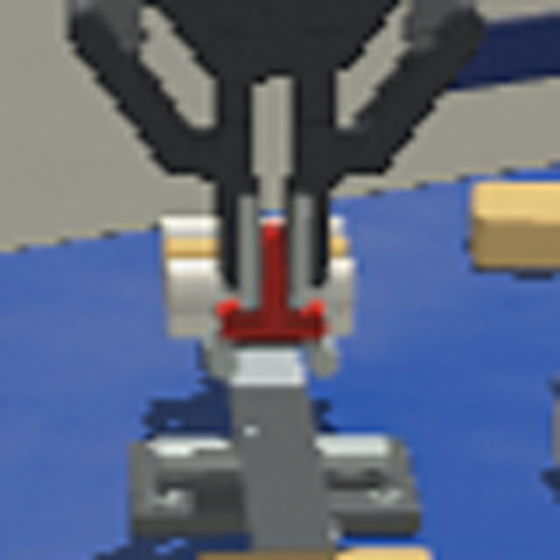

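View pics/t11c.png

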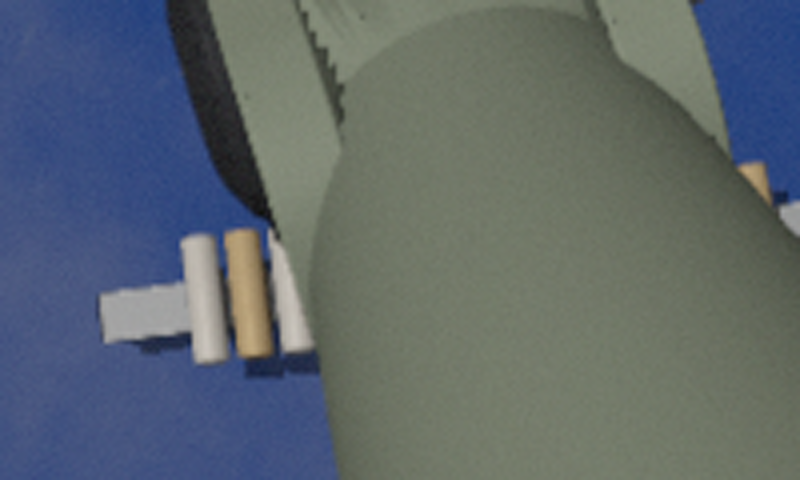

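```bash
python3 -c "
from h import *
p=proj('side',[[.5318,.2375,.036],[.5321,.2375,.0916],[.5321,.2375,.058],[.5321,.2375,.0625]]); print((p-[270,160]+.43)*7)
im=cv2.imread('pics/s11.png')[:,:,::-1]; crop(im,290,180,330,220,'s11d',15)"
```

```text
[[264.3460706  388.28916593]
 [267.19219583 220.09299801]
 [266.04087628 322.5075775 ]
 [266.19296252 308.92568828]]
s11d scale 15
```

View pics/s11d.png

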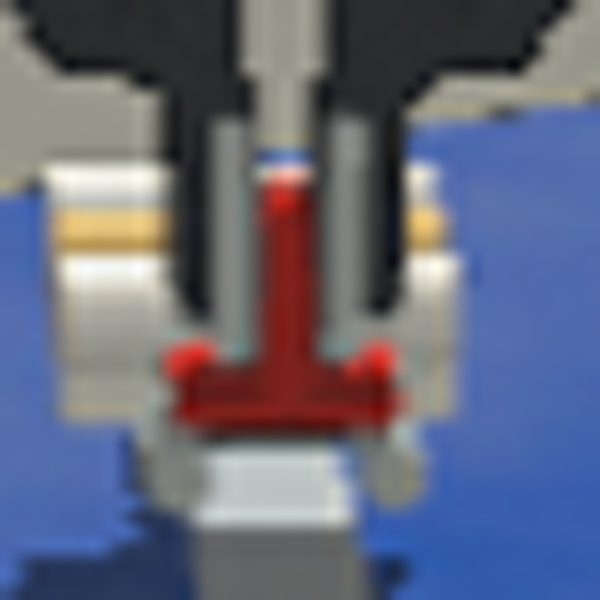

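The clip sits over the bar, with leaf lips at columns 175 and 395 straddling the bar at 195–360. Prediction and image agree laterally to about 0.7 mm. Now start pressing.

```bash
python3 -m pendant '[[[-0.0003,0,-0.004],[0,0,0],0.004],[[-0.0004,0,-0.007],[0,0,0],0.004],[[-0.0004,0,-0.009],[0,0,0],0.004],[[-0.0004,0,-0.01],[0,0,0],0.004],[[-0.0004,0,-0.011],[0,0,0],0.004],[[-0.0004,0,-0.012],[0,0,0],0.004],[[-0.0004,0,-0.012],[0,0,0],0.004]]'
python3 -m pendant '[[[0,0,-0.001],[0,0,0],0.004],[[0,0,-0.002],[0,0,0],0.004],[[0,0,-0.003],[0,0,0],0.004],[[0,0,-0.003],[0,0,0],0.004]]'
```

```text
time: 16.23
tcp_pos: [0.5319, 0.2375, 0.0795]
ee_rot: [0.666, 0.746, 0.001, -0.001]
contact_force: [-0.1, -0.2, 4.7]
finger_gap: 0.087
time: 16.57
tcp_pos: [0.5315, 0.2374, 0.0757]
ee_rot: [0.666, 0.746, 0.001, -0.001]
contact_force: [0.4, 0.4, 1.4]
finger_gap: 0.086
```

```bash
python3 -m pendant '[[[0,0,-0.001],[0,0,0],0.004],[[0,0,-0.002],[0,0,0],0.004],[[0,0,-0.003],[0,0,0],0.004],[[0,0,-0.003],[0,0,0],0.004]]'
python3 -m pendant '[[[0,0,-0.001],[0,0,0],0.004],[[0,0,-0.0015],[0,0,0],0.004],[[0,0,-0.002],[0,0,0],0.004],[[0,0,-0.002],[0,0,0],0.004]]'
python3 -c "
from h import *
meas(3)
im=shot('side','s12'); crop(im,280,170,340,230,'s12c',10)"
```

```text
time: 16.9
tcp_pos: [0.5312, 0.2373, 0.0724]
ee_rot: [0.666, 0.746, 0.0, -0.001]
contact_force: [1.5, 0.7, -1.3]
finger_gap: 0.084
time: 17.23
tcp_pos: [0.5308, 0.2371, 0.0704]
ee_rot: [0.666, 0.746, -0.0, -0.001]
contact_force: [1.3, -0.0, -2.0]
finger_gap: 0.089
F [ 0.81  0.26 -2.75] sd [0.19 0.22 0.68] T [ 0.041 -0.184  0.022] sd [0.026 0.014 0.016] tcp [0.5307 0.2371 0.0705] t 17.3833
tool z [-0.0021  0.0013 -1.    ] gap 0.08802131530793804
s12c scale 10
```

View pics/s12c.png

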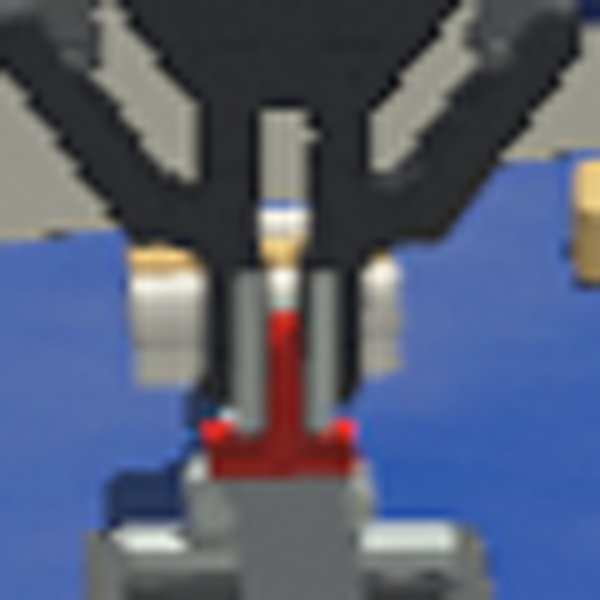

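The force has reversed to -2.7 N: the lips have snapped under and the clip pulls itself down, plate on the bar at (285,470). Press the last bit so it is fully home.

```bash
python3 -m pendant '[[[0,0,-0.0007],[0,0,0],0.004],[[0,0,-0.0014],[0,0,0],0.004],[[0,0,-0.0014],[0,0,0],0.004]]'
python3 -c "
from h import *
meas(4)"
```

```text
time: 17.68
tcp_pos: [0.5314, 0.2373, 0.0697]
ee_rot: [0.666, 0.746, 0.0, -0.001]
contact_force: [-0.6, -0.8, -0.3]
finger_gap: 0.082
F [ 0.15 -0.72  0.23] sd [0.4  0.71 0.61] T [-0.158 -0.047 -0.017] sd [0.021 0.031 0.022] tcp [0.5314 0.2373 0.0697] t 17.8833
tool z [-5.0e-04  1.6e-03 -1.0e+00] gap 0.08705679538161452
```

```bash
python3 -m pendant '[[[0,0,-0.0007],[0,0,0],0.004],[[0,0,-0.001],[0,0,0],0.004],[[0,0,-0.001],[0,0,0],0.004]]'
python3 -c "
from h import *
meas(4)"
python3 -m pendant '[[[0,0,0.0005],[0,0,0],0.004],[[0,0,0.0005],[0,0,0],0.008],[[0,0,0.0005],[0,0,0],0.012],[[0,0,0.0005],[0,0,0],0.016],[[0,0,0.0005],[0,0,0],0.02],[[0,0,0.0005],[0,0,0],0.02]]'
python3 -c "
from h import *
meas(2)
im=shot('side','s13'); crop(im,265,170,345,250,'s13c',7)"
```

```text
time: 18.13
tcp_pos: [0.5315, 0.2373, 0.0696]
ee_rot: [0.666, 0.746, 0.001, -0.001]
contact_force: [-0.7, -1.6, 8.8]
finger_gap: 0.086
F [-1.93 -1.59  8.33] sd [0.28 0.36 0.44] T [-0.396  0.452  0.008] sd [0.023 0.019 0.025] tcp [0.5315 0.2373 0.0696] t 18.3333
tool z [-0.      0.0016 -1.    ] gap 0.0805406296689304
time: 18.83
tcp_pos: [0.531, 0.2374, 0.0686]
ee_rot: [0.666, 0.746, 0.0, -0.001]
contact_force: [0.4, 0.6, -0.8]
finger_gap: 0.233
F [-0.5  -0.31 -0.02] sd [0.07 0.29 0.22] T [ 0.045  0.048 -0.006] sd [0.006 0.008 0.037] tcp [0.5311 0.2374 0.0687] t 18.9333
tool z [-0.0014  0.0018 -1.    ] gap 0.2364380613711808
s13c scale 7
```

View pics/s13c.png

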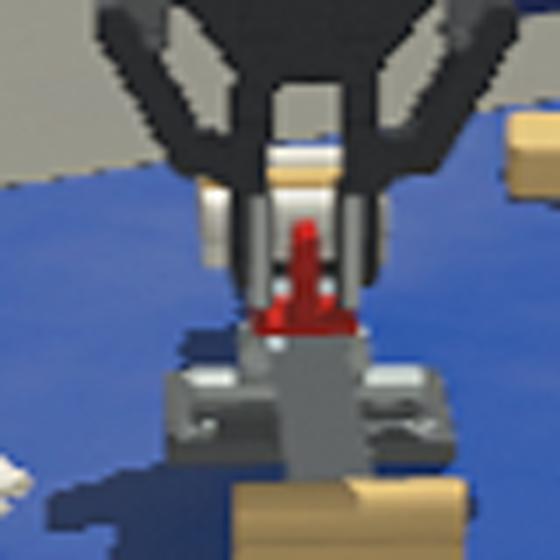

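The clip is home (8 N firm contact) and the fingers are open around the eye at (300,260) without touching. Withdraw straight up, then clear the view.

```bash
python3 -m pendant '[[[0,0,0.004],[0,0,0],0.022],[[0,0,0.015],[0,0,0],0.024],[[0,0,0.03],[0,0,0],0.025],[[0,0,0.06],[0,0,0],0.025],[[0,0,0.1],[0,0,0],0.025],[[0,0,0.14],[0,0,0],0.025],[[-0.1,0.06,0.15],[0,0,0],0.025],[[-0.2,0.12,0.15],[0,0,0],0.025],[[-0.2,0.12,0.15],[0,0,0],0.025],[[-0.2,0.12,0.15],[0,0,0],0.025],[[-0.2,0.12,0.15],[0,0,0],0.025],[[-0.2,0.12,0.15],[0,0,0],0.025]]'
python3 -c "
from h import *
im=shot('side','s14'); crop(im,265,170,345,250,'s14c',7)
im=shot('top','t14'); crop(im,215,130,445,270,'t14c')"
```

```text
time: 19.98
tcp_pos: [0.3279, 0.3585, 0.2203]
ee_rot: [0.665, 0.747, 0.001, -0.001]
contact_force: [0.0, -0.1, -0.3]
finger_gap: 0.291
s14c scale 7
t14c scale 3.4782608695652173
```

View pics/s14c.png

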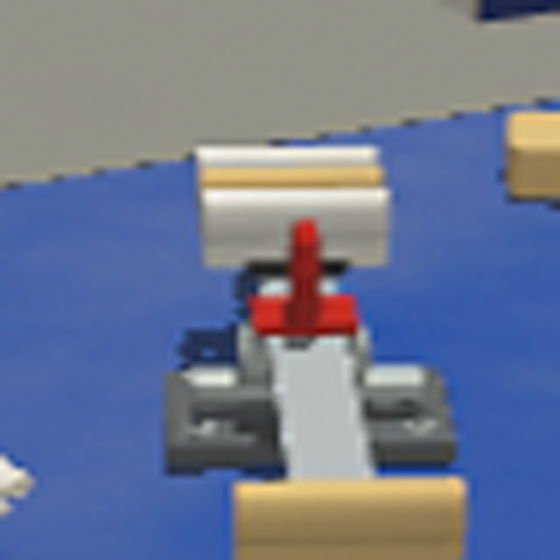

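View pics/t14c.png

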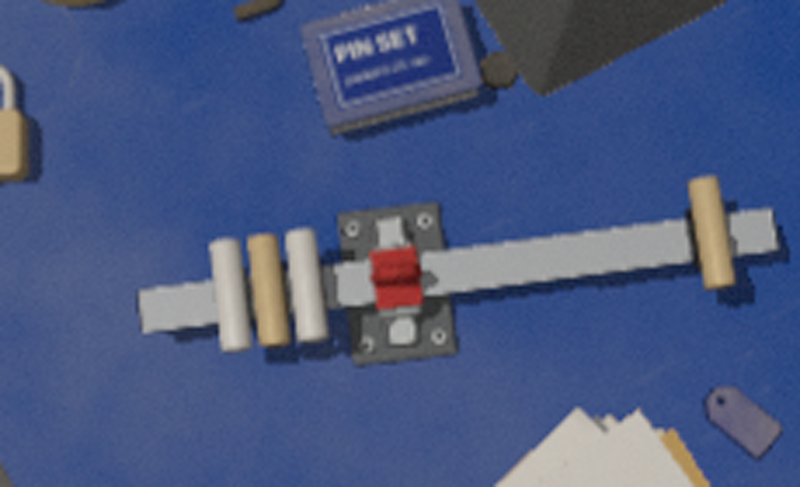

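```bash
python3 -c "
from h import *
im=cv2.imread('pics/t14.png')[:,:,::-1]; crop(im,308,184,352,238,'t14d',11)
a=cv2.imread('pics/s7.png');b=cv2.imread('pics/s14.png')
o=np.hstack([a[220:270,290:350],b[220:270,290:350]]);cv2.imwrite('pics/cmp.png',cv2.resize(o,None,fx=6,fy=6,interpolation=2))"
```

```text
t14d scale 11
```

View pics/t14d.png

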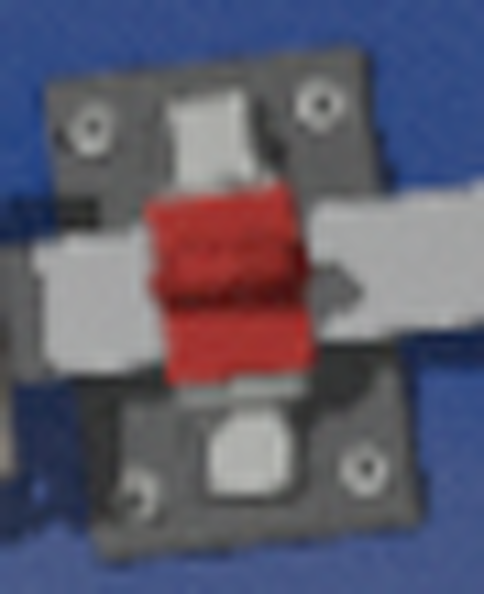

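View pics/cmp.png

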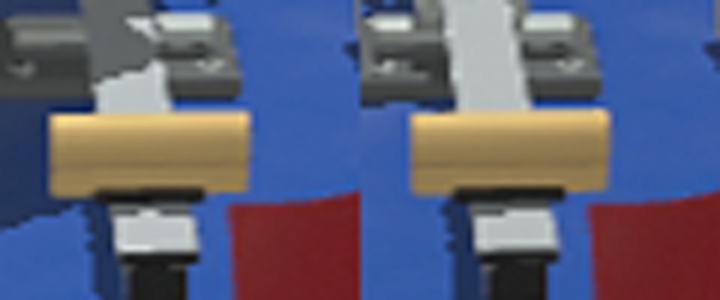

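The final pictures show the bar level, with its light end in exactly the same place as when it was first released level. The clip centre at (231,285) is within about 1 mm of the ridge line at (226,285). The bystanders shown are undisturbed. Handing in.

```bash
python3 -c "
from h import *
a=pix('top',308+231.5/11-.45,184+285/11-.45,.040); b=pix('top',308+226/11-.45,184+285/11-.45,.018); print(a,b)
r.sign_off(); print(r.get_obs()['time'])"
```

```text
[0.53139089 0.23670183 0.04      ] [0.53431933 0.23747899 0.018     ]
the job is handed in; nothing more can be done
the job is handed in; nothing more can be done
```

The bar now hangs balanced level on the ridge with the red clip snapped home on it, and I handed the job in at about 20 s of the 67 s allowed.

- **Balancing the bar:** I gripped the heavy end, raised it level on the ridge and slid it about 85 mm. I stopped when the load on the gripper had gone through zero, then opened the fingers. The bar stayed level by itself.
- **Fitting the clip:** I gripped the clip by its eye, turned it square to the bar and pressed it down over the ridge. The readings I took during the press peaked at about 9 N. The force reversed to about -2.7 N as the lips snapped under the flange, and a final press met firm contact at about 8 N. Then I let go and withdrew.

**Last checks:**
- **Level:** the bar's light end was in the same place in the side view as when it was first released level.
- **Clip position:** its centre measured about 1 mm from the ridge's middle along the bar, against the 6 mm allowed.
- **Bystanders:** the pin tin and key tag looked unmoved by eye. Only the edge of the padlock was in the last crop, so I did not fully check it.
- **Robot:** it was clear of everything.

**Disagreements:**
- The force and torque readings were noisy, so the balance point was only estimated to several millimetres; the bar staying level on release confirmed it.
- The side camera and the arm's own position differed by about 2 mm across the bar, which is within the calibration error. The clip still went on cleanly.
- `sign_off` reported no verdict.

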